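Hold a drawer front in place while it is screwed on

TASK

I am fitting the front to this closet drawer: lift the white drawer front out of the panel stand and stand it on the bench upright across the drawer's open end, its pencil-marked inner face flat against the ends of both drawer sides and centred between left and right. Press it against the drawer with a steady push of about 12 newtons (keep it between 5 and 20, and never ram it), and finish while still holding and pressing it like that, because I will drive the screws from inside. Leave the glue bottle, the screw tray and the screwdriver where they are.

Things in the scene. Friction and masses are not known exactly. Their poses are not given: they have to be found in the camera images.
- drawer: open-fronted drawer carcass, immovable, its back against a stop batten. 220 mm wide outside, 250 deep, 100 high, sides 15 thick, floor panel 14 mm above the bench. Origin on the bench, middle of its open end, in the plane of the two side ends; +x points level into the drawer (the way to press), +y to its left side, z up. Only the two side ends touch the front in place
- side_left: left (+y) side board of the drawer, plywood, 15 mm thick, 100 mm high; origin on the bench at the middle of its front end, 102.5 mm from the drawer's middle; axes as the drawer's
- side_right: right (-y) side board of the drawer, the mirror image: origin on the bench at the middle of its front end, 102.5 mm from the drawer's middle; axes as the drawer's
- front_center (a point): centre of the loose white drawer front, a board 250 mm wide (its y), 16 thick (x), 120 high (z), 0.25 to 0.46 kg, hard. It starts upright in the stand, lower edge 10 mm above the bench. +x points out of its inner face (two pencil lines 110 mm either side of the middle, four pilot holes), which goes against the drawer. Can be pinched over its top edge
- front_inner (a point): point on the drawer front: middle of the lower edge of its inner face (8 mm towards +x and 60 mm below front_center), same axes. In place it lies at the drawer's origin
- stand: wooden panel stand, fixed to the bench: base strip 90 x 190 mm, 10 mm thick, with two slotted feet 80 mm either side of the middle, 28 mm wide, tops 46 mm above the bench, slots 21 mm wide. Origin on the bench at its middle; the slot runs along y
- glue_center (a point): centre of an upright white glue bottle with yellow label and orange cap, 54 mm across, 150 mm high, standing loose behind the stand; leave it
- tray_center (a point): centre of a loose blue screw tray, 75 x 100 x 30 mm, behind the stand; leave it
- screwdriver: red-handled screwdriver, 180 mm long, 26 mm thick, lying loose on the drawer's floor; origin at the middle of its underside; leave it

How it is judged:
By the outcome, as a careful person would: the job done as asked, in the order asked, and still so for the second after the job is handed in, while the arm keeps its last pose, push and grip.
It also fails if it takes over 51 s, if anything falls off the work surface, if the arm or the gripper's body presses on something with over 40 N, if the wrist force passes 120 N, or if a joint passes its speed limit or range.

ROBOT

A 7-joint arm with a two-finger parallel gripper is mounted at the origin on the work surface. World frame = base frame: x ahead of the robot, y to its left, z up, the work surface at z = 0. Lengths are in m, angles in rad, forces in N, time in s.
With the tool pointing down it reaches from about 0.4 to 0.875 m from the base axis. Payload 4.4 kg.
Tool frame: the origin (TCP) lies between the finger pads; the fingertips stand 22 mm ahead of it and the grasp point (between the pads) lies 3 mm ahead of it (ctrl.tips_ahead is the distance from the TCP to the fingertips, in m); z points along the fingers, y is the line along which they close (so a half turn about z gives the same grasp; the last joint's range is limited). The gripper opens to 85 mm and grips with 20 to 120 N. Pads are 22 mm wide; open, the fingers measure 114 mm over their backs; the gripper's body (76 mm by 85 mm) begins 54 mm behind the grasp point. The pads swing forward as they close: fully open they stand 13 mm farther back than shut.
Start: joints at [1.067, 0.628, 0.038, 1.517, -0.027, 0.996, -0.02], TCP at [0.276, -0.589, 0.253] pointing down, gripper open.
Joint ranges: [-3.06, 3.06], [-0.37, 2.12], [-1.25, 1.32], [0.18, 2.47], [-1.1, 4.24], [0.23, 1.98], [-2.94, 2.94]. Speed limits (rad/s): [2.57, 2.57, 3.14, 3.14, 3.14, 3.14, 3.14].

INTERFACE

Orientations are given as a rotation vector (axis times angle).
In Python, from cell import ctrl gives the robot as it stands. The module is installed in compiled form; this text tells all that it offers.
- The arm moves only by the tool carry_out, never from a script. Its argument "plan" is a list of rows, each a list of 6 numbers: the shift along the tool's x, y, z each as a share of 0.05 m, from -1 to 1, then the turn, a rotation vector about the tool's x, y, z each as a share of 360 degrees, from -1 to 1. A call has 1 to 8 rows; each row shifts and turns the commanded pose from where the row before left it, along the tool's axes as they then stand; what a row does not reach is not made up. A row lasts 1/8 s, in which the tool goes at most 62.5 mm and 10.7 degrees, less where a joint would pass 70% of its speed; a pose out of reach is approached as far as the arm can. A call with a number of a shift or a turn outside -1 to 1 is refused whole. A call with a gripper value outside its range is refused whole. "gripper" is the gripper command: -1 is shut, 1 is fully open, values between are in proportion, set as the call begins (left out, the last holds). The fingers move at their own pace and stop on an object; "newtons" is the grip in N (left out, the last holds). Time passes only in rows, so rows that do not move let the fingers close. It gives the time, the measured TCP pose, the force, the opening and the grip force at its end, in the units of the state.
- ctrl.state(): the state, without advancing time (a new reading comes with each control period).
- ctrl.snapshot(name): name is "side" or "top"; returns the picture (480x640x3 uint8, red, green, blue); there is no depth.
- ctrl.camera_info(name): a dict with "intrinsics" (3x3 intrinsics, pixels), "k1" (the pictures are not rectified: a ray, as slopes to the right and down, at radius r is drawn at 1 + k1 r^2 times it, then the intrinsics apply), "origin" and "attitude" of the camera in the world. Camera axes: x right, y down, z forward; pixel columns grow to the right and rows downward; lengths in m; the calibration is good to about 2 mm. A picture is of the moment at which its call begins. camera_info takes no time and is no camera call.
- ctrl.hand_in(): hands the job in; it is judged then, once.
The state is a dict: "clock": time; "joint_pos": joint angles; "qd": joint speeds; "joint_efforts": joint torques, N m; "ee_pos": TCP position; "eef_rot": TCP orientation; "wrist_force": force on the tool from outside, world axes, zero at the start; "ft_torque": the same for the moment, N m; "finger_gap": opening from 0.0 (shut) to 1.0 (fully open); "grasp_force": force on a finger pad.
Only numpy, scipy, OpenCV 4.12 (cv2) and the standard library are available. Lean on these libraries where they do the work, as an engineer would, in place of code of your own. Each camera call takes 0.05 s, during which the arm holds its last target. There are 200 camera calls.

## Working session

There is one attempt and no reset: what is moved stays moved. The work goes in short steps, Python scripts to look and compute and a tool call to move; the robot and the scene stay as the last step left them, time stands still between calls to the robot, and variables do not carry over. Pictures are saved under pics/ and viewed, at most 10 in all, crops included, and the job is handed in when it is done.

Besides the shell and the picture viewer there is one more tool, called after "Call:" in YAML: its name, and indented under it one key for each argument. carry_out: Moves the arm, as the interface text tells. Its arguments: {"type":"object","properties":{"plan":{"type":"array","items":{"type":"array","items":{"type":"number","minimum":-1,"maximum":1}}},"gripper":{"type":"number"},"newtons":{"type":"number"}},"required":["plan"]}

```bash
mkdir -p pics
python3 - <<'E'
from cell import ctrl
import cv2
for n in("side","top"):
    cv2.imwrite(f"pics/{n}0.png",ctrl.snapshot(n)[:,:,::-1]); print(ctrl.camera_info(n))
print(ctrl.state(),ctrl.tips_ahead)
E
```

```text
{'intrinsics': array([[531.23766837,   0.        , 322.20425161],
       [  0.        , 531.23766837, 238.46128237],
       [  0.        ,   0.        ,   1.        ]]), 'k1': -0.08829043480334998, 'origin': array([ 0.37455172, -0.70725392,  0.58876664]), 'attitude': array([-2.16457572,  0.31940804, -0.15254902])}
{'intrinsics': array([[436.16373292,   0.        , 316.22066381],
       [  0.        , 436.16373292, 233.12557105],
       [  0.        ,   0.        ,   1.        ]]), 'k1': -0.05746002325604596, 'origin': array([0.50990224, 0.0089412 , 0.92701412]), 'attitude': array([-2.19172863,  2.17330043, -0.07131403])}
{'clock': 0.1, 'joint_pos': array([ 1.0671664 ,  0.62924421,  0.03841552,  1.51828242, -0.02698355,
        0.99628257, -0.01998328]), 'qd': array([-0.00033995, -0.0025199 ,  0.00124097, -0.00364071, -0.00143467,
       -0.00051465, -0.00047875]), 'joint_efforts': array([ 2.16581568e-03, -5.64538264e+01,  1.23002686e+00, -1.93975335e+01,
        1.12401330e-02,  5.36947337e-03, -2.02333484e-05]), 'ee_pos': array([ 0.27540046, -0.58819497,  0.25248197]), 'eef_rot': array([-3.06498116e+00, -6.81977050e-01,  6.00018598e-04]), 'wrist_force': array([-0.3616787 ,  0.4159145 , -0.10472195]), 'ft_torque': array([-0.04253556,  0.02753487,  0.03631045]), 'grasp_force': 0.0, 'finger_gap': 1.0050467836406372} 0.022
```

View pics/side0.png

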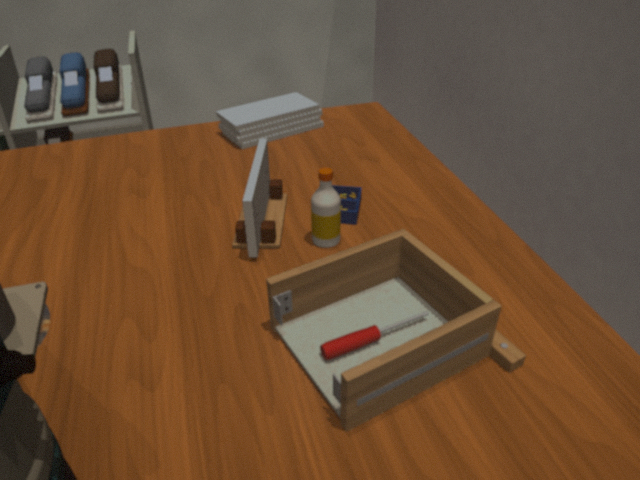

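View pics/top0.png

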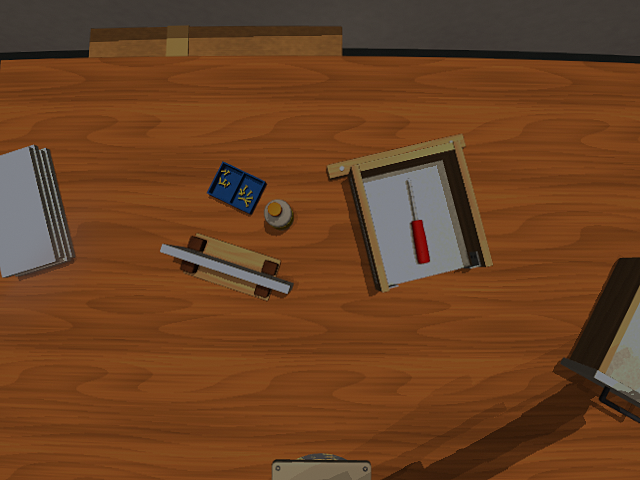

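The side view shows the front in the stand at about (258,195), with the drawer's open end facing lower left. The top view shows the front from (162,248) to (290,289) and the drawer's side ends at about (382,290) and (488,266). Next I enlarge both views.

Run:
```python
import cv2,numpy as np
s=cv2.imread("pics/side0.png");t=cv2.imread("pics/top0.png")
a=cv2.resize(s[130:265,220:300],None,fx=4.4,fy=4.4,interpolation=cv2.INTER_CUBIC)
b=cv2.resize(t[225:305,150:300],None,fx=2.9,fy=2.9,interpolation=cv2.INTER_CUBIC)
c=cv2.resize(t[235:305,365:500],None,fx=3.2,fy=3.2,interpolation=cv2.INTER_CUBIC)
o=np.zeros((600,800,3),np.uint8);o[:594,:352]=a;o[:232,360:795]=b;o[240:464,360:792]=c
cv2.imwrite("pics/crop1.png",o)
cv2.imwrite("pics/crop2.png",cv2.resize(s[270:440,255:505],None,fx=3.2,fy=3.2,interpolation=cv2.INTER_CUBIC))
```

```text
(no output)
```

View pics/crop1.png

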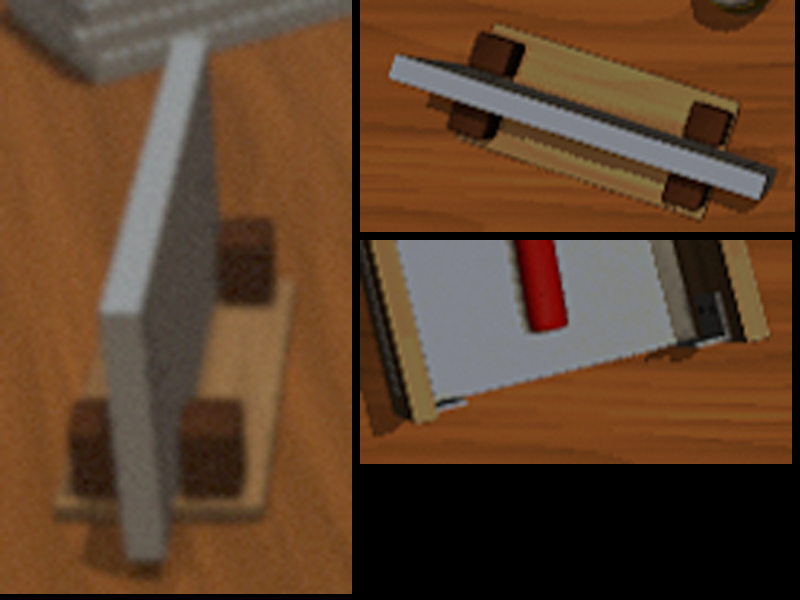

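View pics/crop2.png

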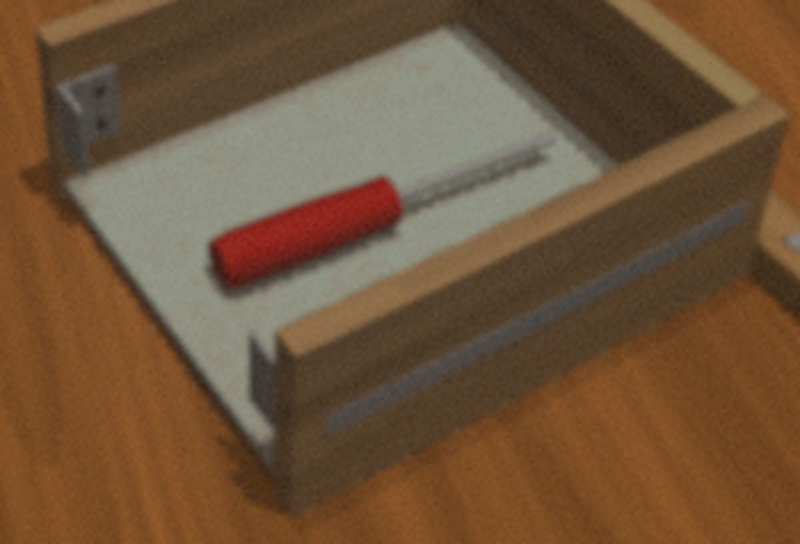

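The crops show the top-edge corners of the front and the drawer side ends clearly. The pencil marks can't be made out on the face I can see. I'll triangulate from the picture and enhance that face.

```bash
cat > h.py <<'E'
import numpy as np,cv2
from scipy.spatial.transform import Rotation as R
from cell import ctrl
def cam(n):
    c=ctrl.camera_info(n);K=c["intrinsics"];d=np.array([c["k1"],0,0,0,0]);return c,K,d,R.from_rotvec(c["attitude"]).as_matrix()
def onz(n,uv,z):
    c,K,d,A=cam(n);p=cv2.undistortPoints(np.float64(uv).reshape(-1,1,2),K,d,None,None).reshape(-1,2)
    r=np.c_[p,np.ones(len(p))]@A.T;o=c["origin"];return o+r*((z-o[2])/r[:,2])[:,None]
def proj(n,P):
    c,K,d,A=cam(n);q=(np.float64(P).reshape(-1,3)-c["origin"])@A
    return cv2.projectPoints(q,np.zeros(3),np.zeros(3),K,d)[0].reshape(-1,2)
E
python3 - <<'E'
from h import *
np.set_printoptions(precision=4,suppress=True)
F=onz("top",[(162.8,244),(160,251.6),(290.7,285),(286.9,293.6)],.13)
D=onz("top",[(381.9,291.6),(389.1,289.1),(485.9,266.6),(492.8,263.8)],.10)
print(F);print(D)
l=(F[0]+F[1])/2;r=(F[2]+F[3])/2;v=l-r
print("front c",(l+r)/2,"len",np.linalg.norm(v),"yaw of y axis-90",np.degrees(np.arctan2(-v[0],v[1])))
v=D[0]-D[3];print("drawer c",(D[0]+D[3])/2,"len",np.linalg.norm(v),"yaw",np.degrees(np.arctan2(-v[0],v[1])))
# side view of the same
S=onz("side",[(343.1,380.3),(267.5,281.9)],.10);print(S)
print(proj("side",D))
print(proj("side",F))
s=cv2.imread("pics/side0.png")[135:260,235:285]
g=cv2.resize(s,None,fx=8,fy=4.6,interpolation=cv2.INTER_CUBIC)
g=np.clip((g.astype(float)-40)*2.2,0,255).astype(np.uint8)
t=cv2.imread("pics/top0.png")[235:300,150:300]
t=cv2.resize(t,(400,300),interpolation=cv2.INTER_CUBIC);o=np.zeros((600,800,3),np.uint8);o[:575,:400]=g;o[:300,400:]=np.clip(t.astype(float)*2.,0,255)
cv2.imwrite("pics/crop3.png",o)
E
```

```text
[[0.5441 0.2967 0.13  ]
 [0.53   0.3015 0.13  ]
 [0.4716 0.0593 0.13  ]
 [0.456  0.066  0.13  ]]
[[ 0.4592 -0.1109  0.1   ]
 [ 0.4639 -0.1245  0.1   ]
 [ 0.5075 -0.3097  0.1   ]
 [ 0.5129 -0.3232  0.1   ]]
front c [0.5004 0.1809 0.13  ] len 0.24750325262625586 yaw of y axis-90 -17.226956130639003
drawer c [ 0.486  -0.2171  0.1   ] len 0.21895042320051716 yaw 14.194345771139222
[[ 0.5091 -0.3222  0.1   ]
 [ 0.4615 -0.1205  0.1   ]]
[[264.5882 278.1541]
 [269.76   283.311 ]
 [338.4963 372.7047]
 [346.4549 380.1984]]
[[264.926  138.8411]
 [257.7772 138.8106]
 [250.4286 201.0663]
 [240.5455 200.5489]]
```

View pics/crop3.png

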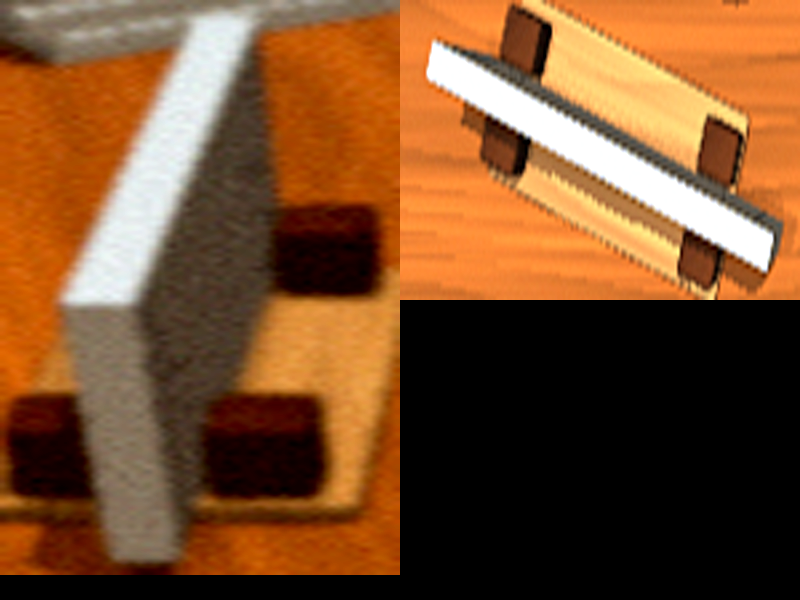

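Neither crop shows pencil marks, so I'll check which face is which once the front is lifted. The top edge is centred near (0.500, 0.181) with yaw -17°. The drawer's mouth is near (0.486, -0.217) with yaw 14°. I'll move above the front.

```bash
cat >> h.py <<'E'
def plan(tp,tyaw,n,q0=None):
    """rows to bring TCP to tp with tool-x yaw tyaw (deg), tool down, n rows"""
    s=ctrl.state();p=np.array(s["ee_pos"]);M=R.from_rotvec(s["eef_rot"])
    y0=np.degrees(np.arctan2(*M.as_matrix()[[1,0],0]))
    T=R.from_euler("z",tyaw,degrees=True)*R.from_euler("x",180,degrees=True)
    dy=(tyaw-y0+180)%360-180
    print("pos",p.round(4),"yaw",round(y0,2),"turn",round(dy,1),"tilt",(M.inv()*T).as_rotvec(True).round(2))
    for k in range(n):
        Y=R.from_euler("z",y0+dy*k/n,degrees=True)*R.from_euler("x",180,degrees=True)
        v=Y.inv().apply((np.array(tp)-p)/n)/.05
        print([round(float(x),3) for x in v]+[0,0,round(-dy/n/360,4)])
E
python3 - <<'E'
from h import *
plan((.5,.181,.21),72.8,17)
E
```

```text
pos [ 0.2754 -0.5882  0.2525] yaw 25.09 turn 47.7 tilt [-9.000e-02 -4.000e-02 -4.771e+01]
[0.623, -0.708, 0.05, 0, 0, np.float64(-0.0078)]
[0.657, -0.676, 0.05, 0, 0, np.float64(-0.0078)]
[0.689, -0.643, 0.05, 0, 0, np.float64(-0.0078)]
[0.72, -0.609, 0.05, 0, 0, np.float64(-0.0078)]
[0.749, -0.573, 0.05, 0, 0, np.float64(-0.0078)]
[0.776, -0.535, 0.05, 0, 0, np.float64(-0.0078)]
[0.801, -0.497, 0.05, 0, 0, np.float64(-0.0078)]
[0.825, -0.457, 0.05, 0, 0, np.float64(-0.0078)]
[0.846, -0.416, 0.05, 0, 0, np.float64(-0.0078)]
[0.865, -0.374, 0.05, 0, 0, np.float64(-0.0078)]
[0.883, -0.331, 0.05, 0, 0, np.float64(-0.0078)]
[0.898, -0.288, 0.05, 0, 0, np.float64(-0.0078)]
[0.911, -0.243, 0.05, 0, 0, np.float64(-0.0078)]
[0.922, -0.198, 0.05, 0, 0, np.float64(-0.0078)]
[0.93, -0.153, 0.05, 0, 0, np.float64(-0.0078)]
[0.937, -0.107, 0.05, 0, 0, np.float64(-0.0078)]
[0.941, -0.061, 0.05, 0, 0, np.float64(-0.0078)]
```

Call:
carry_out:
  plan:
    - [0.623,-0.708,0,0,0,-0.0078]
    - [0.657,-0.676,0,0,0,-0.0078]
    - [0.689,-0.643,0,0,0,-0.0078]
    - [0.72,-0.609,0,0,0,-0.0078]
    - [0.749,-0.573,0,0,0,-0.0078]
    - [0.776,-0.535,0,0,0,-0.0078]
    - [0.801,-0.497,0,0,0,-0.0078]
    - [0.825,-0.457,0,0,0,-0.0078]
  gripper: 1

```text
clock: 1.1
ee_pos: [0.3814, -0.2251, 0.2532]
eef_rot: [-2.874, -1.269, 0.0]
wrist_force: [0.6, -0.6, 0.4]
finger_gap: 0.999
grasp_force: 0.0
```

Call:
carry_out:
  plan:
    - [0.846,-0.416,0,0,0,-0.0078]
    - [0.865,-0.374,0,0,0,-0.0078]
    - [0.883,-0.331,0,0,0,-0.0078]
    - [0.898,-0.288,0,0,0,-0.0078]
    - [0.911,-0.243,0,0,0,-0.0078]
    - [0.922,-0.198,0,0,0,-0.0078]
    - [0.93,-0.153,0,0,0,-0.0078]
    - [0.937,-0.107,0,0,0,-0.0078]

```text
clock: 2.1
ee_pos: [0.4871, 0.1367, 0.2531]
eef_rot: [2.572, 1.804, -0.001]
wrist_force: [1.3, 0.1, 0.1]
finger_gap: 0.999
grasp_force: 0.0
```

Call:
carry_out:
  plan:
    - [0.941,-0.061,0.3,0,0,-0.0078]
    - [0,0,0.3,0,0,0]
    - [0,0,0,0,0,0]

```text
clock: 2.48
ee_pos: [0.4989, 0.1794, 0.2218]
eef_rot: [-2.528, -1.864, 0.007]
wrist_force: [-0.2, -1.2, 0.9]
finger_gap: 1.0
grasp_force: 0.0
```

Run:
```python
from h import *
plan((.5,.181,.098),72.8,4)
print(ctrl.state()["wrist_force"],ctrl.state()["joint_pos"])
cv2.imwrite("pics/s1.png",ctrl.snapshot("side")[:,:,::-1])
```

```text
pos [0.4989 0.1794 0.2218] yaw 72.8 turn -0.0 tilt [-0.16  0.19  0.  ]
[0.009, 0.003, 0.619, 0, 0, np.float64(0.0)]
[0.009, 0.003, 0.619, 0, 0, np.float64(0.0)]
[0.009, 0.003, 0.619, 0, 0, np.float64(0.0)]
[0.009, 0.003, 0.619, 0, 0, np.float64(0.0)]
[-0.18585628 -1.20909593  0.93033207] [-0.20978504  0.51097002 -0.27651543  1.87752616  0.19098232  0.78297257
 -0.88933874]
```

View pics/s1.png

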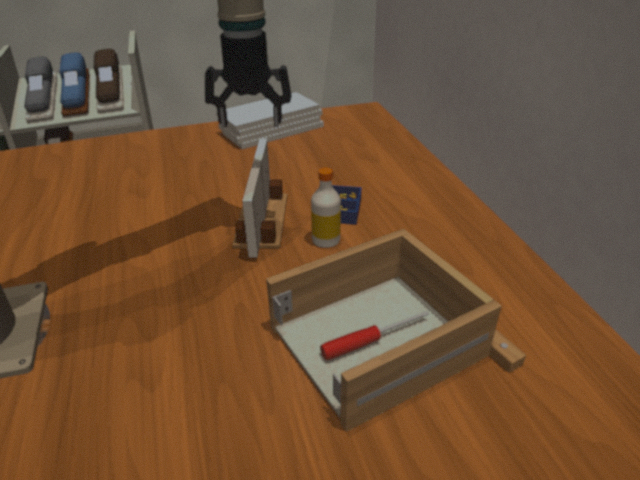

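The gripper sits squarely over the board: fingers at (222,118) and (279,118), board top edge around (254,168). I'll descend and grip.

Call:
carry_out:
  plan:
    - [0.01,0,0.65,0,0,0]
    - [0.01,0,0.65,0,0,0]
    - [0.01,0,0.65,0,0,0]
    - [0,0,0.5,0,0,0]
    - [0,0,0,0,0,0]

```text
clock: 3.15
ee_pos: [0.4999, 0.1801, 0.1001]
eef_rot: [2.53, 1.862, -0.005]
wrist_force: [-0.1, 0.6, 0.1]
finger_gap: 1.001
grasp_force: 0.0
```

Call:
carry_out:
  plan:
    - [0,0,0,0,0,0]
    - [0,0,0,0,0,0]
    - [0,0,0,0,0,0]
    - [0,0,0,0,0,0]
    - [0,0,0,0,0,0]
    - [0,0,0,0,0,0]
  gripper: -1
  newtons: 50

```text
clock: 3.9
ee_pos: [0.5013, 0.182, 0.1015]
eef_rot: [2.528, 1.864, 0.002]
wrist_force: [0.2, -0.8, 5.7]
finger_gap: 0.184
grasp_force: 49.8
```

Call:
carry_out:
  plan:
    - [0,0,-0.3,0,0,0]
    - [0,0,-0.6,0,0,0]
    - [0,0,-0.8,0,0,0]
    - [0,0,-0.8,0,0,0]
    - [0,0,-0.6,0,0,0]
    - [0,0,0,0,0,0]
  newtons: 80

```text
clock: 4.65
ee_pos: [0.5015, 0.1826, 0.2581]
eef_rot: [2.527, 1.864, 0.007]
wrist_force: [0.2, -0.1, -3.6]
finger_gap: 0.177
grasp_force: 78.5
```

Run:
```python
from h import *
# pre-place pose for inner face toward world +x: 80 mm off drawer mouth
c=np.array([.486,-.2171]);a=np.radians(14.2);x=np.array([np.cos(a),np.sin(a)])
p=c-x*(.008+.09);print(p)
plan((*p,.26),40,8)
print(ctrl.state()["wrist_force"],ctrl.state()["finger_gap"])
```

```text
[ 0.39099436 -0.24114012]
pos [0.5015 0.1826 0.2581] yaw 72.82 turn -32.8 tilt [ 0.15 -0.22 32.82]
[-1.094, 0.049, -0.005, 0, 0, np.float64(0.0114)]
[-1.087, 0.127, -0.005, 0, 0, np.float64(0.0114)]
[-1.076, 0.205, -0.005, 0, 0, np.float64(0.0114)]
[-1.058, 0.281, -0.005, 0, 0, np.float64(0.0114)]
[-1.035, 0.356, -0.005, 0, 0, np.float64(0.0114)]
[-1.007, 0.429, -0.005, 0, 0, np.float64(0.0114)]
[-0.974, 0.5, -0.005, 0, 0, np.float64(0.0114)]
[-0.936, 0.569, -0.005, 0, 0, np.float64(0.0114)]
[ 0.19208917 -0.07988481 -3.55420399] 0.17704143161752112
```

Call:
carry_out:
  plan:
    - [-0.8,0.6,-0.2,0,0,0.02]
    - [-0.8,0.6,-0.2,0,0,0.025]
    - [-0.8,0.6,0,0,0,0.025]
    - [-0.5,0.3,0,0,0,0.025]
    - [0,0,0,0,0,0.025]
    - [0,0,0,0,0,0.01]
    - [0,0,0,0,0,0]

```text
clock: 5.52
ee_pos: [0.5244, 0.0077, 0.2743]
eef_rot: [-3.06, -0.708, 0.005]
wrist_force: [0.8, -0.6, -2.1]
finger_gap: 0.176
grasp_force: 78.6
```

Run:
```python
from h import *
s=ctrl.state();print(s["ee_pos"],s["eef_rot"],s["joint_pos"])
i=ctrl.snapshot("side")[:,:,::-1];cv2.imwrite("pics/s2f.png",i)
u,v=proj("side",s["ee_pos"])[0].astype(int);print(u,v)
x0=max(0,u-130);y0=max(0,v-60)
cv2.imwrite("pics/s2.png",cv2.resize(i[y0:y0+195,x0:x0+260],None,fx=3,fy=3,interpolation=cv2.INTER_CUBIC));print(x0,y0)
```

```text
[0.52437274 0.0076798  0.27431668] [-3.06021946 -0.70843848  0.00516232] [-0.02198323  0.42496411 -0.06578824  1.83585507  0.03507974  0.88520478
 -1.2200527 ]
283 128
153 68
```

View pics/s2.png

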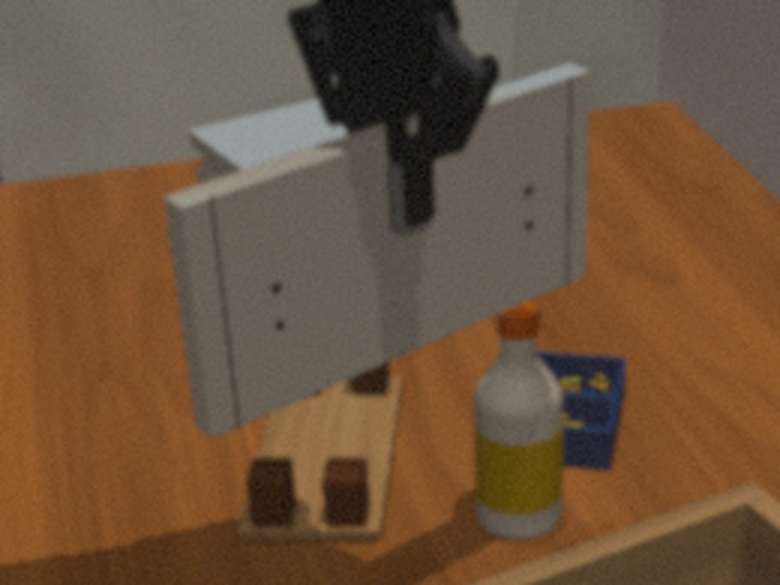

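The crop shows the pencil lines at (222,310) and (570,180) and all four pilot holes. So the inner face is on the original world +x side and no half turn is needed. Next I go to a pose about 90 mm in front of the drawer's mouth.

Run:
```python
from h import *
from scipy.optimize import least_squares
s=ctrl.state();M=R.from_rotvec(s["eef_rot"])
uv=np.array([(172,207),(587,75),(208,436),(585,272)])/3.+[153,68]
f=lambda q:np.array([s["ee_pos"]+M.apply([a+q[0],.008+q[1],q[2]+b]) for a,b in((-.125,0),(.125,0),(-.125,.12),(.125,.12))])
r=least_squares(lambda q:(proj("side",f(q))-uv).ravel(),[0,0,-.03]);print(r.x.round(4),r.fun.round(1))
plan((.391,-.241,.26),104.2,9)
```

```text
[-0.0007 -0.     -0.0286] [ 1.6 -0.2 -0.5 -2.2 -0.2  1.2 -1.2  1.2]
pos [0.5246 0.0077 0.2746] yaw 26.11 turn 78.1 tilt [ -0.15   0.08 -78.09]
[-0.51, 0.366, 0.032, 0, 0, np.float64(-0.0241)]
[-0.559, 0.285, 0.032, 0, 0, np.float64(-0.0241)]
[-0.596, 0.197, 0.032, 0, 0, np.float64(-0.0241)]
[-0.619, 0.105, 0.032, 0, 0, np.float64(-0.0241)]
[-0.627, 0.01, 0.032, 0, 0, np.float64(-0.0241)]
[-0.622, -0.084, 0.032, 0, 0, np.float64(-0.0241)]
[-0.602, -0.177, 0.032, 0, 0, np.float64(-0.0241)]
[-0.568, -0.266, 0.032, 0, 0, np.float64(-0.0241)]
[-0.522, -0.349, 0.032, 0, 0, np.float64(-0.0241)]
```

Call:
carry_out:
  plan:
    - [-0.51,0.366,0,0,0,-0.0241]
    - [-0.559,0.285,0,0,0,-0.0241]
    - [-0.596,0.197,0,0,0,-0.0241]
    - [-0.619,0.105,0,0,0,-0.0241]
    - [-0.627,0.01,0,0,0,-0.0241]
    - [-0.622,-0.084,0,0,0,-0.0241]
    - [-0.602,-0.177,0,0,0,-0.0241]
    - [-0.568,-0.266,0,0,0,-0.0241]

```text
clock: 6.58
ee_pos: [0.4056, -0.214, 0.2754]
eef_rot: [-2.106, -2.33, 0.0]
wrist_force: [0.9, -1.0, -3.2]
finger_gap: 0.175
grasp_force: 78.7
```

Call:
carry_out:
  plan:
    - [-0.522,-0.349,0.2,0,0,-0.0241]
    - [0,0,0.7,0,0,0]
    - [0,0,0.8,0,0,0]
    - [0,0,0.8,0,0,0]
    - [0,0,0.5,0,0,0]
    - [0,0,0,0,0,0]
    - [0,0,0,0,0,0]

```text
clock: 7.45
ee_pos: [0.3921, -0.241, 0.1264]
eef_rot: [1.931, 2.477, 0.001]
wrist_force: [0.4, -0.4, -2.7]
finger_gap: 0.179
grasp_force: 78.4
```

Run:
```python
from h import *
s=ctrl.state();print(s["ee_pos"],s["wrist_force"],s["joint_pos"])
plan((.391,-.241,.11),104.2,1)
t=ctrl.snapshot("top")[:,:,::-1];cv2.imwrite("pics/t3f.png",t)
i=ctrl.snapshot("side")[:,:,::-1];cv2.imwrite("pics/s3f.png",i)
o=np.zeros((600,800,3),np.uint8)
o[:360,:800]=cv2.resize(t[240:348,340:580],(800,360),interpolation=cv2.INTER_CUBIC)
o[362:,:480]=cv2.resize(i[240:478,130:450],(480,238))
cv2.imwrite("pics/c3.png",o)
```

```text
[ 0.39212267 -0.24104338  0.12642694] [ 0.42953051 -0.44364311 -2.69183435] [ 0.65923023  0.58669063 -0.24256794  2.14532187  0.31604086  0.44146896
  0.41548571]
pos [ 0.3921 -0.241   0.1264] yaw 104.14 turn 0.1 tilt [ 0.05  0.03 -0.06]
[0.006, -0.022, 0.329, 0, 0, np.float64(-0.0002)]
```

View pics/c3.png

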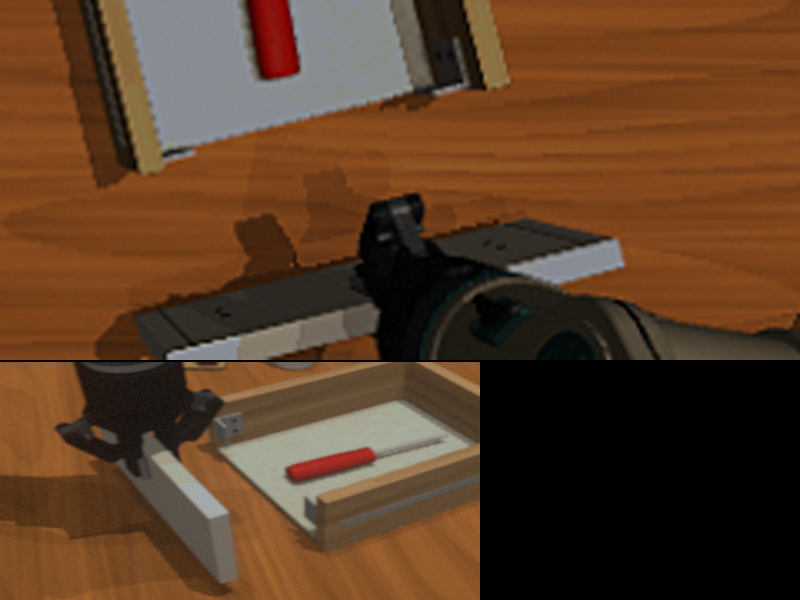

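The top crop shows the front held clear, 90 mm from the drawer and nearly parallel. Its right end is at crop (615,238)–(623,265), and the side ends are at (137,172) and (508,82). I'll compare the kinematic prediction with these to remove any camera bias.

Run:
```python
from h import *
from scipy.optimize import least_squares
np.set_printoptions(precision=4,suppress=True)
s=ctrl.state();M=R.from_rotvec(s["eef_rot"])
P=np.array([s["ee_pos"]+M.apply([a-.0007,b,-.0286]) for a,b in((-.125,.008),(-.125,-.008),(.125,.008),(.125,-.008))])
print(P);print("top",proj("top",P),"measured right: (524.5,311.4),(526.9,319.5); left inner (389.5,345.6)")
print(onz("top",[(524.5,311.4),(526.9,319.5),(389.5,345.6)],P[0,2]))
print("side",proj("side",P),"measured",np.array([(228,512),(205,515)])*[2/3,1]+[130,240-362])
# joint fit of drawer x,y,yaw with both cameras
def D(q):
    c,n=np.cos(q[2]),np.sin(q[2]);return np.array([[q[0]-n*y,q[1]+c*y,.1] for y in(.11,.095,-.095,-.11)])
mt=np.array([(381.5,291.6),(389,289.5),(485.7,266.8),(492.6,264.2)]);ms=np.array([(267.5,279.4),(270.6,284),(341.3,374.7),(346.6,380.9)])
for w in((1,1),(1,0),(0,1)):
    r=least_squares(lambda q:np.r_[w[0]*(proj("top",D(q))-mt).ravel(),w[1]*(proj("side",D(q))-ms).ravel()],[.486,-.217,.25]);print(w,r.x[:2],np.degrees(r.x[2]),r.fun.round(1))
```

```text
[[ 0.4307 -0.3612  0.1557]
 [ 0.4152 -0.3651  0.1557]
 [ 0.3697 -0.1188  0.1553]
 [ 0.3542 -0.1227  0.1553]]
top [[526.855  310.2407]
 [529.1185 319.0418]
 [390.8845 344.9182]
 [393.0909 353.866 ]] measured right: (524.5,311.4),(526.9,319.5); left inner (389.5,345.6)
[[ 0.4286 -0.3569  0.1557]
 [ 0.4144 -0.3611  0.1557]
 [ 0.3686 -0.1163  0.1557]]
side [[282.4379 390.9154]
 [268.2378 397.4598]
 [197.5714 262.2001]
 [186.2112 266.0123]] measured [[282.     390.    ]
 [266.6667 393.    ]]
(1, 1) [ 0.4868 -0.2183] 13.53122250882421 [ 0.6 -1.   0.8 -0.8  0.7 -1.   1.3 -0.3 -1.5 -1.3 -0.2 -0.2 -1.3 -1.7
  0.2  0.7]
(1, 0) [ 0.4854 -0.2167] 13.70782043626561 [-0.2 -0.1  0.   0.2 -0.2 -0.4  0.4  0.3 -0.  -0.  -0.  -0.  -0.  -0.
 -0.  -0. ]
(0, 1) [ 0.4874 -0.2195] 13.382885618153527 [ 0.  -0.   0.  -0.   0.  -0.   0.  -0.  -0.8 -1.   0.6  0.2 -0.6 -1.
  0.8  1.4]
```

Run:
```python
from h import *
plan((.4648,-.2249,.100),103.55,4)
```

```text
pos [ 0.3923 -0.2413  0.1269] yaw 104.11 turn -0.6 tilt [0.1  0.09 0.56]
[-0.009, 0.371, 0.135, 0, 0, np.float64(0.0004)]
[-0.008, 0.371, 0.135, 0, 0, np.float64(0.0004)]
[-0.007, 0.371, 0.135, 0, 0, np.float64(0.0004)]
[-0.006, 0.371, 0.135, 0, 0, np.float64(0.0004)]
```

Call:
carry_out:
  plan:
    - [-0.008,0.371,0.135,0.0001,0.0001,0.0004]
    - [-0.008,0.371,0.135,0.0001,0.0001,0.0004]
    - [-0.007,0.371,0.135,0,0,0.0004]
    - [-0.006,0.371,0.135,0,0,0.0004]
    - [0,0,0,0,0,0]
    - [0,0,0,0,0,0]

```text
clock: 8.3
ee_pos: [0.463, -0.2245, 0.0985]
eef_rot: [-1.942, -2.465, 0.002]
wrist_force: [-0.4, -0.1, -2.3]
finger_gap: 0.175
grasp_force: 78.6
```

Call:
carry_out:
  plan:
    - [0,0,0.05,0,0,0]
    - [0,0,0.05,0,0,0]
    - [0,0,0,0,0,0]
    - [0,0,0,0,0,0]

```text
clock: 8.8
ee_pos: [0.4638, -0.2246, 0.0938]
eef_rot: [-1.943, -2.466, 0.0]
wrist_force: [-0.4, -0.2, -3.6]
finger_gap: 0.177
grasp_force: 78.7
```

Run:
```python
from h import *
plan((.4764,-.2221,.0917),103.55,1)
s=ctrl.state();print(s["wrist_force"],s["ft_torque"])
```

```text
pos [ 0.4638 -0.2246  0.0938] yaw 103.52 turn 0.0 tilt [-0.07 -0.07 -0.03]
[-0.011, 0.256, 0.042, 0, 0, np.float64(-0.0001)]
[-0.37658253 -0.15664784 -3.62751815] [-0.06744814  0.02641475  0.03802846]
```

Now I lower the last ~2 mm in small steps, watching the force.

Call:
carry_out:
  plan:
    - [0,0,0.02,0,0,0]
    - [0,0,0,0,0,0]
    - [0,0,0,0,0,0]

```text
clock: 9.18
ee_pos: [0.4639, -0.2245, 0.0928]
eef_rot: [-1.943, -2.466, 0.0]
wrist_force: [0.6, -0.0, -3.5]
finger_gap: 0.18
grasp_force: 78.7
```

Call:
carry_out:
  plan:
    - [0,0,0.02,0,0,0]
    - [0,0,0,0,0,0]
    - [0,0,0,0,0,0]

```text
clock: 9.55
ee_pos: [0.4639, -0.2245, 0.0917]
eef_rot: [-1.943, -2.466, 0.0]
wrist_force: [-0.1, 0.0, -3.1]
finger_gap: 0.183
grasp_force: 78.7
```

Call:
carry_out:
  plan:
    - [0,0,0.016,0,0,0]
    - [0,0,0,0,0,0]
    - [0,0,0,0,0,0]

```text
clock: 9.93
ee_pos: [0.4641, -0.2245, 0.0915]
eef_rot: [-1.943, -2.467, 0.0]
wrist_force: [-2.5, 0.5, 5.9]
finger_gap: 0.179
grasp_force: 79.6
```

Call:
carry_out:
  plan:
    - [0,0,-0.008,0,0,0]
    - [-0.006,0.05,0,0,0,0]
    - [-0.006,0.05,0,0,0,0]
    - [0,0.05,0,0,0,0]
    - [0,0.05,0,0,0,0]
    - [0,0.04,0,0,0,0]
    - [0,0,0,0,0,0]
    - [0,0,0,0,0,0]

```text
clock: 10.92
ee_pos: [0.4692, -0.2236, 0.0916]
eef_rot: [-1.94, -2.457, 0.014]
wrist_force: [-11.8, -1.6, 17.7]
finger_gap: 0.174
grasp_force: 81.6
```

Call:
carry_out:
  plan:
    - [0,0.02,0,0,0,0]
    - [0,0,0,0,0,0]
    - [0,0,0,0,0,0]

```text
clock: 11.3
ee_pos: [0.4694, -0.2236, 0.0916]
eef_rot: [-1.94, -2.456, 0.016]
wrist_force: [-13.6, -1.3, 18.9]
finger_gap: 0.177
grasp_force: 81.6
```

The front sticks on the bench: the tool advanced 5 mm of the 13 commanded, and the vertical force rose. I'll lift slightly and check.

Call:
carry_out:
  plan:
    - [0,-0.1,0,0,0,0]
    - [0,0,-0.04,0,0,0]
    - [0,0,0,0,0,0]
    - [0,0,0,0,0,0]

```text
clock: 11.8
ee_pos: [0.4724, -0.223, 0.0931]
eef_rot: [-1.943, -2.467, -0.0]
wrist_force: [0.1, -0.6, -1.4]
finger_gap: 0.176
grasp_force: 78.7
```

Run:
```python
from h import *
plan((.4794,-.2214,.0917),103.55,1)
s=ctrl.state();print(s["wrist_force"],s["ft_torque"],s["eef_rot"])
t=ctrl.snapshot("top")[:,:,::-1]
i=ctrl.snapshot("side")[:,:,::-1]
o=np.zeros((600,800,3),np.uint8)
o[:330]=cv2.resize(t[230:329,360:600],(800,330),interpolation=cv2.INTER_CUBIC)
o[332:,:536]=cv2.resize(i[290:424,210:478],(536,268),interpolation=cv2.INTER_CUBIC)
cv2.imwrite("pics/c4.png",o)
```

```text
pos [ 0.4724 -0.223   0.0931] yaw 103.55 turn 0.0 tilt [-0.04 -0.08 -0.  ]
[-0.001, 0.144, 0.028, 0, 0, np.float64(-0.0)]
[ 0.09026275 -0.62033657 -1.43904093] [-0.05704615 -0.0372121  -0.00108601] [-1.94293174e+00 -2.46680705e+00 -4.90748789e-04]
```

View pics/c4.png

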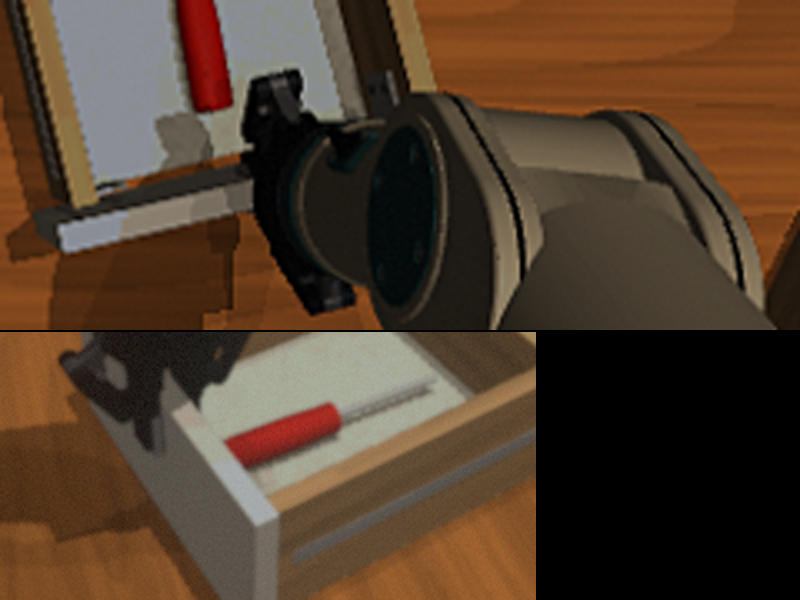

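The crop shows the front upright and parallel, a few mm short of the side ends. The forces are back near zero, so that was friction on the bench. I'll go on just clear of the bench.

Call:
carry_out:
  plan:
    - [0,0.04,0,0,0,0]
    - [0,0.04,0.01,0,0,0]
    - [0,0.02,0,0,0,0]
    - [0,0,0,0,0,0]
    - [0,0,0,0,0,0]

```text
clock: 12.52
ee_pos: [0.4767, -0.2221, 0.0929]
eef_rot: [-1.943, -2.466, 0.0]
wrist_force: [1.0, 0.4, -3.0]
finger_gap: 0.176
grasp_force: 78.7
```

Call:
carry_out:
  plan:
    - [0,0.02,0,0,0,0]
    - [0,0,0,0,0,0]
    - [0,0,0,0,0,0]

```text
clock: 12.9
ee_pos: [0.4772, -0.222, 0.0928]
eef_rot: [-1.943, -2.466, 0.001]
wrist_force: [-1.4, -1.1, -2.4]
finger_gap: 0.18
grasp_force: 78.8
```

Call:
carry_out:
  plan:
    - [0,0.016,0,0,0,0]
    - [0,0,0,0,0,0]
    - [0,0,0,0,0,0]

```text
clock: 13.28
ee_pos: [0.4777, -0.2219, 0.0927]
eef_rot: [-1.942, -2.466, 0.002]
wrist_force: [-4.9, -1.9, -2.4]
finger_gap: 0.175
grasp_force: 79.0
```

Run:
```python
from h import *
plan((.4794,-.2214,.0917),103.55,1)
s=ctrl.state();M=R.from_rotvec(s["eef_rot"]).inv();print("tool F",M.apply(s["wrist_force"]),"T tool",M.apply(s["ft_torque"]),"world T",s["ft_torque"])
```

```text
pos [ 0.4777 -0.2219  0.0927] yaw 103.54 turn 0.0 tilt [-0.16 -0.08 -0.01]
[0.002, 0.036, 0.021, 0, 0, np.float64(-0.0)]
tool F [-0.71459213 -5.18071007  2.40177698] T tool [ 0.88962391 -0.11604862 -0.45104428] world T [-0.31976946  0.83743048  0.4525446 ]
```

Call:
carry_out:
  plan:
    - [0,-0.016,0,0,0,0]
    - [0,0,0.024,0,0,0]
    - [0,0,0,0,0,0]
    - [0,0,0,0,0,0]

```text
clock: 13.78
ee_pos: [0.4775, -0.2216, 0.0916]
eef_rot: [-1.943, -2.466, 0.0]
wrist_force: [-3.5, 0.1, -1.9]
finger_gap: 0.177
grasp_force: 79.2
```

The torque about z puts the contact on the left side first (about +0.087 m). I'll correct the yaw by about +0.3°, settle on the bench, then press.

Call:
carry_out:
  plan:
    - [0,-0.01,0,0,0,-0.0008]
    - [0,0,0.004,0,0,0]
    - [0,0.014,0,0,0,0]
    - [0,0,0,0,0,0]
    - [0,0,0,0,0,0]

```text
clock: 14.4
ee_pos: [0.4778, -0.2216, 0.0916]
eef_rot: [-1.937, -2.471, 0.0]
wrist_force: [-3.1, 1.0, 1.7]
finger_gap: 0.177
grasp_force: 79.3
```

```bash
cat > q.py <<'E'
from h import *
s=ctrl.state();M=R.from_rotvec(s["eef_rot"]).inv();print(s["clock"],"tool F",M.apply(s["wrist_force"]).round(2),"T tool",M.apply(s["ft_torque"]).round(3))
plan((.4794,-.2214,.0917),103.55,1)
E
python3 q.py
```

```text
14.4 tool F [ 1.72 -2.82 -1.71] T tool [ 0.787  0.359 -0.182]
pos [ 0.4778 -0.2216  0.0916] yaw 103.82 turn -0.3 tilt [-0.08 -0.08  0.27]
[-0.004, 0.032, -0.003, 0, 0, np.float64(0.0008)]
```

Call:
carry_out:
  plan:
    - [0,0.01,-0.002,0,0,0]
    - [0,0.01,0,0,0,0]
    - [0,0,0,0,0,0]
    - [0,0,0,0,0,0]

```text
clock: 14.9
ee_pos: [0.4779, -0.2215, 0.0915]
eef_rot: [-1.936, -2.47, 0.002]
wrist_force: [-5.4, 0.9, 4.0]
finger_gap: 0.175
grasp_force: 79.6
```

```bash
python3 q.py
```

```text
14.9 tool F [ 2.18 -5.04 -4.01] T tool [ 1.161  0.381 -0.263]
pos [ 0.4779 -0.2215  0.0915] yaw 103.81 turn -0.3 tilt [-0.18 -0.1   0.26]
[-0.005, 0.031, -0.003, 0, 0, np.float64(0.0007)]
```

Call:
carry_out:
  plan:
    - [0,0,-0.006,0,0,-0.0007]
    - [0,0.015,0,0,0,0]
    - [0,0.015,0,0,0,0]
    - [0,0,0,0,0,0]
    - [0,0,0,0,0,0]

```text
clock: 15.52
ee_pos: [0.4779, -0.2215, 0.0916]
eef_rot: [-1.931, -2.471, 0.005]
wrist_force: [-8.3, 1.1, 3.8]
finger_gap: 0.174
grasp_force: 79.7
```

```bash
python3 q.py
```

```text
15.525 tool F [ 3.07 -7.81 -3.79] T tool [ 1.54   0.294 -0.051]
pos [ 0.4779 -0.2215  0.0916] yaw 103.98 turn -0.4 tilt [-0.32 -0.14  0.43]
[-0.004, 0.029, -0.003, 0, 0, np.float64(0.0012)]
```

Call:
carry_out:
  plan:
    - [0,0,0,-0.0006,-0.0002,0]
    - [0,0,0,-0.0006,-0.0002,0]
    - [0,0.015,0,0,0,0]
    - [0,0,0,0,0,0]
    - [0,0,0,0,0,0]

```text
clock: 16.15
ee_pos: [0.4779, -0.2216, 0.0915]
eef_rot: [1.935, 2.475, 0.001]
wrist_force: [-8.3, 0.1, 4.1]
finger_gap: 0.176
grasp_force: 79.9
```

```bash
python3 q.py
```

```text
16.15 tool F [ 2.08 -7.99 -4.09] T tool [ 2.157  0.346 -0.059]
pos [ 0.4779 -0.2216  0.0915] yaw 103.97 turn -0.4 tilt [ 0.02 -0.01  0.42]
[-0.004, 0.029, -0.004, 0, 0, np.float64(0.0012)]
```

Call:
carry_out:
  plan:
    - [0,0.015,0,0,0,0]
    - [0,0.015,0,0,0,0]
    - [0,0.01,0,0,0,0]
    - [0,0,0,0,0,0]
    - [0,0,0,0,0,0]
    - [0,0,0,0,0,0]

```text
clock: 16.9
ee_pos: [0.4779, -0.2215, 0.0915]
eef_rot: [-1.934, -2.473, 0.003]
wrist_force: [-12.6, -0.9, 8.1]
finger_gap: 0.175
grasp_force: 80.4
```

```bash
python3 q.py
```

```text
16.9 tool F [  2.17 -12.49  -8.07] T tool [ 2.584  0.374 -0.123]
pos [ 0.4779 -0.2215  0.0915] yaw 103.93 turn -0.4 tilt [-0.17 -0.04  0.38]
[-0.004, 0.029, -0.004, 0, 0, np.float64(0.0011)]
```

Call:
carry_out:
  plan:
    - [0,0,-0.008,0,0,0]
    - [0,0,0,0,0,0]
    - [0,0,0,0,0,0]
    - [0,0,0,0,0,0]

```text
clock: 17.4
ee_pos: [0.478, -0.2216, 0.0915]
eef_rot: [-1.934, -2.472, 0.003]
wrist_force: [-11.9, -1.9, 4.5]
finger_gap: 0.179
grasp_force: 79.6
```

```bash
python3 q.py
python3 - <<'E'
from h import *
s=ctrl.state();M=R.from_rotvec(s["eef_rot"])
P=np.array([s["ee_pos"]+M.apply([a-.0007,b,-.0286]) for a,b in((-.125,.008),(-.125,-.008),(.125,.008),(.125,-.008))])
Q=np.array([s["ee_pos"]+M.apply([a,.008,-.0085]) for a in(.11,-.11)])
for n in("top","side"):print(n,"board",proj(n,P).round(1).tolist(),"side ends if centred",proj(n,Q).round(1).tolist())
t=ctrl.snapshot("top")[:,:,::-1];i=ctrl.snapshot("side")[:,:,::-1]
o=np.zeros((600,800,3),np.uint8)
o[:296,:400]=cv2.resize(t[250:324,360:460],(400,296),interpolation=cv2.INTER_CUBIC)
o[:600,404:800]=cv2.resize(i[340:440,290:356],(396,600),interpolation=cv2.INTER_CUBIC)
o[300:600,:400]=cv2.resize(i[265:340,240:340],(400,300),interpolation=cv2.INTER_CUBIC)
cv2.imwrite("pics/c5.png",np.clip(o*1.5,0,255).astype(np.uint8))
E
```

```text
17.4 tool F [  0.99 -12.    -4.47] T tool [ 2.342  0.259 -0.111]
pos [ 0.478  -0.2216  0.0915] yaw 103.93 turn -0.4 tilt [-0.17 -0.04  0.38]
[-0.004, 0.029, -0.003, 0, 0, np.float64(0.001)]
top board [[506.7, 262.1], [508.9, 270.5], [377.0, 294.0], [379.1, 302.5]] side ends if centred [[382.9, 291.5], [494.4, 264.1]]
side board [[354.8, 380.2], [342.6, 386.0], [259.7, 262.7], [249.6, 266.2]] side ends if centred [[264.9, 278.9], [346.8, 382.4]]
```

View pics/c5.png

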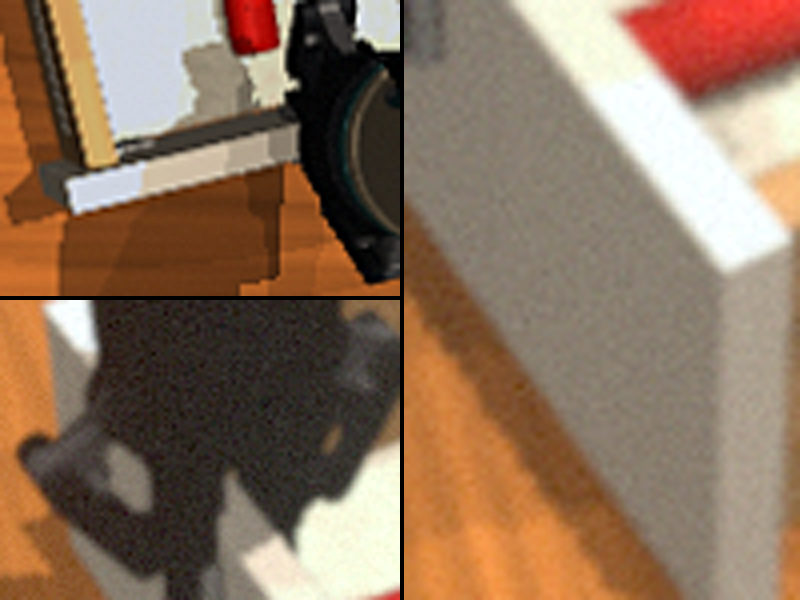

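The last picture shows the front flush against the left side end: its top-left corner is at crop (65,177) and the side's outer corner at (82,167). It stands upright and level on the bench, and the images put it within about 1–2 mm of centre. I'll hold for a moment to confirm the push is steady.

Call:
carry_out:
  plan:
    - [0,0,0,0,0,0]
    - [0,0,0,0,0,0]
    - [0,0,0,0,0,0]
    - [0,0,0,0,0,0]
    - [0,0,0,0,0,0]
    - [0,0,0,0,0,0]
    - [0,0,0,0,0,0]
    - [0,0,0,0,0,0]

```text
clock: 18.5
ee_pos: [0.4779, -0.2216, 0.0915]
eef_rot: [-1.934, -2.472, 0.003]
wrist_force: [-11.6, -1.4, 5.4]
finger_gap: 0.179
grasp_force: 79.6
```

```bash
python3 q.py; python3 -c "
from cell import ctrl
import numpy as np
f=ctrl.state()['wrist_force'];print(f)
if 9<np.hypot(f[0],f[1])<15: print(ctrl.hand_in())"
```

```text
18.5 tool F [  1.43 -11.66  -5.4 ] T tool [ 2.322  0.28  -0.114]
pos [ 0.4779 -0.2216  0.0915] yaw 103.93 turn -0.4 tilt [-0.17 -0.05  0.38]
[-0.004, 0.029, -0.004, 0, 0, np.float64(0.001)]
[-11.644344    -1.421117     5.43594042]
the job is handed in; nothing more can be done
None
```

The drawer front stands upright on the bench, inner face against both side ends and centred to within about 2 mm, still gripped and pressed at about 12 N measured at the wrist (bench friction may take a little of that); the job is handed in at 18.5 s.

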